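Finish the dish stand and ring the bell

ROBOT

A 7-joint arm with a two-finger parallel gripper is mounted at the origin on the work surface. World frame = base frame: x ahead of the robot, y to its left, z up, the work surface at z = 0. Lengths are in m, angles in rad, forces in N, time in s.
With the tool pointing down it reaches from about 0.4 to 0.85 m from the base axis. Payload 4.4 kg.
Tool frame: the origin (TCP) lies on the centre line of the jaws, within the pads' length; the fingertips stand 11 mm ahead of it and the grasp point (between the pads) lies 8 mm behind it; z points along the fingers, y is the line along which they close (so a half turn about z gives the same grasp; the last joint's range is limited). The gripper opens to 94 mm and grips with 3 to 60 N. Pads are 16 mm wide; open, the fingers measure 119 mm over their backs; the gripper's body (75 mm by 177 mm) begins 78 mm behind the grasp point.
Start: joints at [1.081, 0.628, 0.038, 1.517, -0.027, 0.996, -0.02], TCP at [0.267, -0.592, 0.216] pointing down, gripper open.
Joint ranges: [-3.06, 3.06], [-0.37, 2.12], [-1.25, 1.32], [0.18, 2.47], [-1.1, 4.24], [0.23, 1.98], [-2.94, 2.94]. Speed limits (rad/s): [2.57, 2.57, 3.14, 3.14, 3.14, 3.14, 3.14].

INTERFACE

Orientations are given as a unit quaternion [x, y, z, w].
In Python, from station import r gives the robot as it stands. The module is installed in compiled form; this text tells all that it offers. Calls block until the motion is done:
- r.movep(position, orientation): joint-space move of the TCP to a pose.
- r.servo_line(position, rot=None, speed=0.15): straight line of the TCP; rot=None keeps the orientation; speed is the mean speed in m/s.
- r.movej(angles): joint-space move.
- r.set_gripper(opening): finger opening in m; the grip force is fixed at half the most; returns when the fingers have stopped.
- r.dwell(seconds).
- r.inverse_kinematics(position, orientation): joint angles nearest the present ones, or None.
- r.grab_frame(name): name is "scene" or "top"; returns a dict with "pixels" (480x640x3 uint8, red, green, blue), "fov_y" (degrees; the focal length in pixels is half the picture's height over the tangent of half this angle, whatever the lens; pixels are square), "cx", "cy" (the principal point, pixels), "R" (3x3) and "t" (3): a world point X has camera coordinates R X + t. Camera axes: x right, y down, z forward; pixel columns grow to the right and rows downward; lengths in m; the calibration is good to about 2 mm. A picture is of the moment at which its call begins. There is no depth.
A pose or a line that the arm cannot do raises r.PlanningError and nothing moves.
- r.close_job(): hands the job in; it is judged then, once.
Readings, each from a call of its own:
- r.get_clock(): time.
- r.get_qpos(): joint angles.
- r.get_joint_vel(): joint speeds.
- r.get_tau(): joint torques, N m.
- r.get_position(): TCP position.
- r.get_orientation(): TCP orientation.
- r.get_ft_force(): force on the tool from outside, world axes, zero at the start.
- r.get_wrist_torque(): the same for the moment, N m.
- r.get_finger_gap(): finger opening in m.
- r.get_finger_force(): force on a finger pad.
Only numpy, scipy, OpenCV 4.12 (cv2) and the standard library are available. Lean on these libraries where they do the work, as an engineer would, in place of code of your own. Each camera call takes 0.05 s, during which the arm holds its last target. There are 200 camera calls.

TASK

Finish the wooden dish stand on the round slate with the three slats from the sloping rack: first lay the missing slat of the middle layer beside the one already there, at the other ends of the bottom slats, then lay the other two across them as a top layer, each flat, square and directly above a bottom slat. When the stand is complete, press the bell's plunger right down to its stop and let it go, so that the dish can be brought. Leave the slats already laid and everything else on the table where they are.

Things in the scene. Friction and masses are not known exactly. Their poses are not given: they have to be found in the camera images.
- slate: Fixed round slate disc, diameter 240, 10 mm thick, any yaw. Origin: centre of its underside. Slat origins of the complete stand in its frame (mm): bottom layer, lengths along x: (0,45,10), (0,-45,10), both laid; middle layer, lengths along y: (45,0,28) laid, (-45,0,28) missing; top layer, lengths along x: (0,45,46), (0,-45,46), both missing.
- low_a: Beech slat already laid, 150 x 32 x 18 mm (x, y, z), the same as slat_1. Origin: centre of its underside; x along its length, z up. Bottom layer, on the slate's +y side.
- low_b: Beech slat already laid, 150 x 32 x 18 mm (x, y, z), the same as slat_1. Origin: centre of its underside; x along its length, z up. Bottom layer, on the slate's -y side.
- mid_a: Beech slat already laid, 150 x 32 x 18 mm (x, y, z), the same as slat_1. Origin: centre of its underside; x along its length, z up. Middle layer, across the two bottom slats, near their ends on the slate's +x side.
- slat_1: Loose beech slat, 150 x 32 x 18 mm (own x = length, y = width, z = thickness), 50 to 90 g, one of three alike; any may go to any place. Origin: centre of its underside. At the start it lies on the rack, its length running up the slope at 30 degrees from level: +x up the slope, +z out of the slope.
- slat_2: Loose beech slat, 150 x 32 x 18 mm (own x = length, y = width, z = thickness), 50 to 90 g, one of three alike; any may go to any place. Origin: centre of its underside. At the start it lies on the rack, its length running up the slope at 30 degrees from level: +x up the slope, +z out of the slope.
- slat_3: Loose beech slat, 150 x 32 x 18 mm (own x = length, y = width, z = thickness), 50 to 90 g, one of three alike; any may go to any place. Origin: centre of its underside. At the start it lies on the rack, its length running up the slope at 30 degrees from level: +x up the slope, +z out of the slope.
- rack: Fixed open steel wire rack with the three slats side by side, 75 mm apart along its y; 270 wide, 120 deep, 95 mm high. Origin: on the table under its middle. It climbs 30 degrees along its +x, towards the robot; a lip at the low far end covers 10 of the slats' 18 mm. Slats rest on two 10 mm bars, 22 and 125 mm up from their low ends; open under their middles.
- bell: Fixed steel counter bell, diameter 84, dome 47 mm high, with a spring plunger on top. Origin: centre of its underside; z up.
- plunger_top (a point): Centre of the top of the bell's plunger head (a 20 mm wide steel button), 68.5 mm above the table at rest; goes straight down 8 mm when pressed.
- plunger (a joint): Bell plunger, m: 0 at rest, 0.008 fully pressed at its stop; springs back by itself. It needs about 1.4 N to start and 4.2 N at the stop.
- shaker: Bystander: salt shaker, glass with steel cap, diameter 40, height 79 mm. Origin: centre of its underside.
- bottle: Bystander: green glass water bottle, diameter 74, height 270 mm. Origin: centre of its underside.
- glass: Bystander: stemmed wine glass, foot diameter 70, height 160 mm. Origin: centre of its underside.
- plate: Bystander: white dinner plate, diameter 210, height 20 mm. Origin: centre of its underside.
- knife: Bystander: steel table knife lying flat, 210 x 20 mm. Origin: at its middle, on the table.
- tealight: Bystander: tea light in an aluminium cup, diameter 38, height 16 mm. Origin: centre of its underside.
- phone: Bystander: black phone lying flat, 150 x 72 x 9 mm. Origin: centre of its underside.
- bowl: Bystander: steel sauce bowl, diameter 76, height 35 mm. Origin: centre of its underside.
Things that resemble listed ones, but are neither listed nor needed, are in the scene too. Leave any blue look-alike of the slat_1 alone.

How it is judged:
By the outcome, as a careful person would: the job done as asked, in the order asked, and still so for the second after the job is handed in, with the robot touching nothing.
It also fails if it takes over 70 s, if anything falls off the work surface, if the arm or the gripper's body presses on something with over 40 N, if the wrist force passes 120 N, or if a joint passes its speed limit or range.

## Working session

There is one attempt and no reset: what is moved stays moved. The work goes in short steps, each a Python script; the robot and the scene stay as the last script left them, time stands still between calls to the robot, and variables do not carry over. Pictures are saved under pics/ and viewed, at most 10 in all, crops included, and the job is handed in when it is done.

```bash
mkdir -p pics
python3 - <<'E'
from station import r
import cv2
for n in("scene","top"):
    f=r.grab_frame(n); cv2.imwrite(f"pics/{n}0.png",f["pixels"][:,:,::-1]); print(n,f["fov_y"],f["cx"],f["cy"],f["R"],f["t"])
print(r.get_clock(),r.get_orientation(),r.get_ft_force())
E
```

```text
scene 45.04466107647886 320.7760686096539 244.12893893356969 [[-0.30091434  0.95354919  0.01394633]
 [ 0.58138454  0.19502224 -0.78991033]
 [-0.75593821 -0.22958717 -0.61306375]] [ 0.21544372 -0.23293736  1.81815322]
top 44.933822480609834 330.51865882551283 235.39586404662353 [[ 0.01398306 -0.99990173 -0.00100571]
 [-0.9850741  -0.01360311 -0.17159243]
 [ 0.17156189  0.00339009 -0.98516751]] [-0.07468662  0.52399028  1.3917096 ]
0.1 [ 9.77637761e-01  2.10294415e-01 -1.94499959e-04 -7.93194137e-04] [ 0.37568169  0.03529111 -0.53883966]
```

View pics/scene0.png

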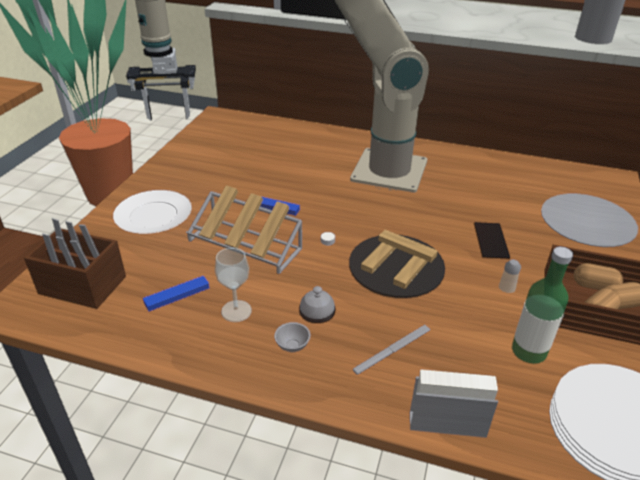

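View pics/top0.png

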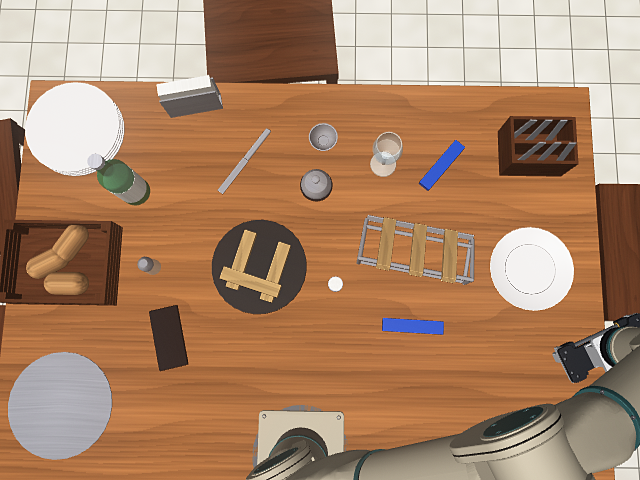

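The top view shows wooden slats on the rack at (386,243), (418,250) and (450,255). The slate is at (259,266), with mid_a at (251,282). The bell is at (316,184).

What could be mistaken for a slat:
- The three rack slats, which are the ones I want.
- The blue bars at (442,165) and (413,326), which I leave alone.
- The laid slats at (244,258), (276,262) and (251,282).

The lid-like disc at (60,405) could pass for the slate. The bowl at (323,137) could pass for the bell.

Next is a close crop of both views with a beech mask.

Run:
```python
import cv2,numpy as np
t=cv2.imread("pics/top0.png");s=cv2.imread("pics/scene0.png")
for im,pts in((t,[(386,243),(418,250),(450,255),(244,258),(276,262),(251,282),(400,200),(300,330),(340,240)]),(s,[(219,212),(243,220),(270,230),(408,245),(378,258),(412,270),(300,170),(330,270)])):
    print([tuple(int(v) for v in cv2.cvtColor(im,cv2.COLOR_BGR2HSV)[y,x]) for x,y in pts])
c=lambda im,x,y,w,h,k:cv2.resize(im[y:y+h,x:x+w],(w*k,h*k),interpolation=cv2.INTER_CUBIC)
a=np.vstack([c(t,205,205,280,110,2),c(s,185,175,270,130,2)[:, :540].copy() if 0 else cv2.resize(c(s,180,175,280,125,2),(560,250))])
a=cv2.resize(a,None,fx=1.25,fy=1.25)
print(a.shape);cv2.imwrite("pics/crop1.png",a)
```

```text
[(17, 125, 157), (17, 126, 158), (17, 123, 157), (18, 118, 212), (17, 121, 190), (17, 121, 181), (14, 159, 199), (13, 160, 180), (13, 161, 181)]
[(18, 107, 162), (17, 112, 153), (18, 109, 159), (18, 111, 190), (18, 109, 178), (18, 113, 176), (13, 147, 170), (13, 147, 160)]
(588, 700, 3)
```

View pics/crop1.png

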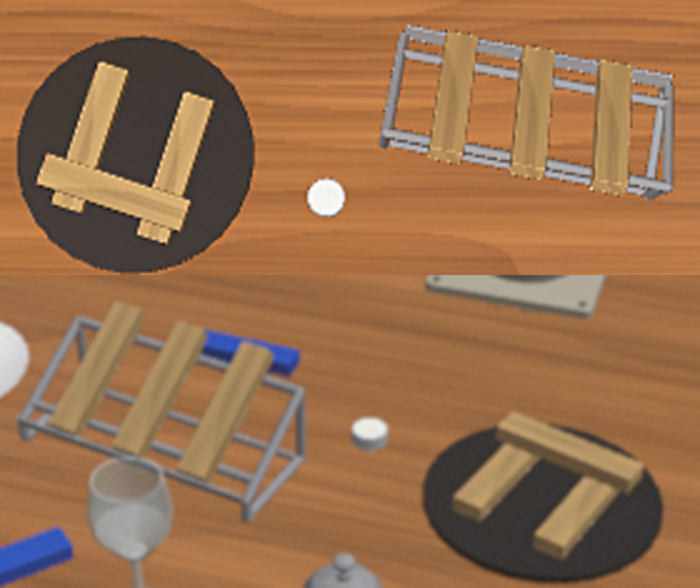

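The close crop confirms the choice. The three beech slats are on the rack, and both blue bars are off it. The stand has its two bottom slats plus mid_a near the robot-side ends. Next I measure both views.

```bash
cat > h.py <<'E'
import cv2,numpy as np
class Cam:
    def __init__(s,f):
        s.im=np.ascontiguousarray(f["pixels"][:,:,::-1]);s.R=np.array(f["R"]);s.t=np.array(f["t"])
        s.f=240/np.tan(np.radians(f["fov_y"])/2);s.c=np.array([f["cx"],f["cy"]]);s.C=-s.R.T@s.t
    def ray(s,p):
        d=s.R.T@np.r_[(np.asarray(p,float)-s.c)/s.f,1];return d/np.linalg.norm(d)
    def at(s,p,z): d=s.ray(p);return s.C+d*(z-s.C[2])/d[2]
    def px(s,X): q=s.R@np.asarray(X)+s.t;return s.c+s.f*q[:2]/q[2]
def tri(a,p,b,q):
    A=np.stack([a.ray(p),-b.ray(q)],1);k=np.linalg.lstsq(A,b.C-a.C,rcond=None)[0]
    P,Q=a.C+k[0]*a.ray(p),b.C+k[1]*b.ray(q);return (P+Q)/2,np.linalg.norm(P-Q)
def beech(im):
    h=cv2.cvtColor(im,cv2.COLOR_BGR2HSV);return cv2.inRange(h,(15,70,110),(23,141,255))
def quads(m,lo=150):
    o=[]
    for c in cv2.findContours(m,cv2.RETR_EXTERNAL,cv2.CHAIN_APPROX_NONE)[0]:
        if cv2.contourArea(c)>lo: o.append((c,cv2.minAreaRect(c)))
    return o
E
python3 - <<'E'
from h import *;from station import r
S,T=Cam(r.grab_frame("scene")),Cam(r.grab_frame("top"));print(S.C,T.C)
for n,c in(("S",S),("T",T)):
    m=beech(c.im)
    for k,q in quads(m):
        h=cv2.approxPolyDP(cv2.convexHull(k),3,True)[:,0].tolist()
        if n=="T" and not 200<q[0][0]<490 or n=="S" and not 180<q[0][0]<460:continue
        print(n,np.round(q[0],1),np.round(q[1],1),round(q[2],1),cv2.contourArea(k),h)
# slate
for c in(T,S):
    h=cv2.cvtColor(c.im,cv2.COLOR_BGR2HSV);m=cv2.inRange(h,(0,0,0),(180,90,80))
    for k,q in quads(m,2000):
        e=cv2.fitEllipse(cv2.convexHull(k));print("slate?",np.round(e[0],1),np.round(e[1],1),np.round(c.at(e[0],.01),4))
E
```

```text
[1.57466777 0.25741643 0.92763956] [ 0.27844928 -0.0722694   1.46090474]
S [410.1 269.5] [15.1 35.2] 39.8 450.0 [[425, 259], [405, 287], [394, 279], [413, 255]]
S [378.5 255.5] [14.1 35.4] 45.0 420.0 [[395, 247], [372, 272], [362, 264], [382, 242]]
S [408.1 242.8] [60.2 12.2] 24.7 503.5 [[379, 234], [385, 229], [437, 252], [431, 260]]
S [269.5 229.5] [14.8 58.6] 26.6 770.5 [[286, 205], [287, 211], [265, 255], [251, 253], [276, 204]]
S [243.7 220.2] [14.9 57.9] 28.0 763.5 [[260, 196], [258, 209], [239, 245], [225, 243], [250, 193]]
S [218.7 211.6] [14.9 58. ] 28.2 754.0 [[236, 188], [214, 236], [199, 234], [224, 187]]
T [255.7 264.9] [60.5 60.6] 19.9 1837.5 [[244, 230], [290, 245], [280, 286], [271, 302], [228, 287], [220, 278]]
T [449.5 255.6] [14.7 52.9] 3.3 675.0 [[445, 229], [457, 231], [454, 282], [441, 279]]
T [417.8 249.6] [14.2 52.5] 5.7 646.5 [[415, 223], [426, 225], [421, 276], [409, 274]]
T [386.2 243.5] [14.  52.1] 8.7 630.0 [[384, 217], [395, 219], [388, 270], [376, 267]]
slate? [440.3 422. ] [ 86.  348.7] [ 0.0797 -0.3374  0.01  ]
slate? [258.6 266.5] [93. 95.] [0.4493 0.1126 0.01  ]
slate? [ 47.6 409.4] [ 36.  191.7] [ 1.0884 -0.42    0.01  ]
slate? [396.7 265.9] [61.  95.5] [0.4672 0.1183 0.01  ]
```

```bash
cat >> h.py <<'E'
def edge(c,a,b,tol=2.,inset=.12,out=.5,cen=None):
    """fit a line to contour points near segment ab, shifted outward from cen; returns point, dir"""
    a,b=np.array(a,float),np.array(b,float);d=(b-a);L=np.linalg.norm(d);d/=L;n=np.array([-d[1],d[0]])
    p=c.reshape(-1,2).astype(float);s=(p-a)@d
    k=p[(abs((p-a)@n)<tol)&(s>inset*L)&(s<(1-inset)*L)]
    vx,vy,x,y=cv2.fitLine(k.astype(np.float32),cv2.DIST_HUBER,0,.01,.01).ravel()
    P=np.array([x,y]);n=np.array([-vy,vx]);n*=np.sign((P-cen)@n)
    return P+out*n,np.array([vx,vy])
def cross(e,f):
    k=np.linalg.solve(np.stack([e[1],-f[1]],1),f[0]-e[0]);return e[0]+k[0]*e[1]
def corners(c,q):
    q=np.array(q,float);cen=q.mean(0);E=[edge(c,q[i],q[(i+1)%4],cen=cen) for i in range(4)]
    return [cross(E[i-1],E[i]) for i in range(4)]
E
cat > meas.py <<'E'
from h import *;from station import r
from scipy.optimize import least_squares
from scipy.spatial.transform import Rotation as Ro
S,T=Cam(r.grab_frame("scene")),Cam(r.grab_frame("top"))
def near(c,p): return min(quads(beech(c.im)),key=lambda k:np.hypot(*(np.array(k[1][0])-p)))[0]
TQ={1:[(384,217),(395,219),(388,270),(376,267)],2:[(415,223),(426,225),(421,276),(409,274)],3:[(445,229),(457,231),(454,282),(441,279)]} # low-left,low-right,high-right,high-left
SQ={1:[(276,204),(286,205),(265,255),(251,253)],2:[(250,193),(260,196),(239,245),(225,243)],3:[(224,187),(235,188),(214,236),(199,234)]}
sc={1:(269.5,229.5),2:(243.7,220.2),3:(218.7,211.6)}
ob=[]
for i in(1,2,3):
    t=corners(near(T,np.mean(TQ[i],0)),TQ[i]);s=corners(near(S,sc[i]),SQ[i]);ob.append((t[1],t[2],s[0]))
    print(i,np.round(t,1).tolist(),np.round(s,1).tolist())
def rot(yaw,p=np.pi/6): return Ro.from_euler('ZY',[yaw,-p])
# low-right in T image = world -y = slat +y (x axis toward robot)
cs=[(-.075,.016,.018),(.075,.016,0),(.075,-.016,.018)]
def res(v):
    o=[]
    for i in range(3):
        for k,(cam,c) in enumerate(zip((T,T,S),cs)):
            o.append(cam.px(rot(v[9]).apply(c)+v[3*i:3*i+3])-ob[i][k])
    return np.ravel(o)
f=least_squares(res,[.5,-.2,.05,.5,-.27,.05,.5,-.35,.05,np.pi])
print(np.round(f.x,4).tolist());print(np.round(f.fun.reshape(3,-1),1))
d=np.diff(f.x[:9].reshape(3,3),axis=0);print("spacing",np.linalg.norm(d,axis=1))
# stand
k=near(T,(255.7,264.9));allc=np.vstack([c for c,_ in quads(beech(T.im),20)])
def L(a,b,cen,z,tol=2.):
    e=edge(allc,a,b,cen=np.array(cen),tol=tol);a=np.array(a);b=np.array(b)
    return [T.at(e[0]+((q-e[0])@e[1])*e[1],z)[:2] for q in(a,b)]
zt,zb=.046,.028
M={}
M['mid_up']=L((224.2,267),(281,285.8),(251,282),zt);M['mid_lo']=L((219.8,278.2),(279,297),(251,282),zb)
M['mid_L']=L((224.2,267),(219.8,278.2),(251,282),zt);M['mid_R']=L((281,285.8),(279,297),(251,282),zb)
for n,a,b,c_,d_ in(('lowL',(245,230.2),(232,269),(256.2,233.8),(243.8,271)),('lowR',(278.6,242.2),(267.8,279.8),(290.2,245.4),(279.4,283.8))):
    cen=np.mean([a,b,c_,d_],0);M[n+'_l']=L(a,b,cen,.028);M[n+'_r']=L(c_,d_,cen,.010);M[n+'_end']=L(a,c_,cen,.028)
for n,v in M.items():
    d=v[1]-v[0];print(n,np.round(v,4).tolist(),"dir deg",round(np.degrees(np.arctan2(d[1],d[0])),2))
# slate circle
def circ(cam,cen,sel,z):
    h=cv2.cvtColor(cam.im,cv2.COLOR_BGR2HSV);m=cv2.inRange(h,(0,0,0),(180,90,80))
    c=min(quads(m,2000),key=lambda k:np.hypot(*(np.array(k[1][0])-cen)))[0]
    P=np.array([cam.at(p,z)[:2] for p in cv2.convexHull(c)[:,0] if sel(p)])
    g=least_squares(lambda v:np.hypot(*(P-v[:2]).T)-v[2],[.45,.11,.12],loss='soft_l1',f_scale=.001);return np.round(g.x,4),len(P)
for z in(0,.01):print("slate",z,circ(T,(258.6,266.5),lambda p:True,z),circ(S,(396.7,265.9),lambda p:p[1]<262,z))
E
python3 meas.py
```

```text
1 [[383.20001220703125, 216.6999969482422], [395.6000061035156, 219.0], [389.5, 270.29998779296875], [375.5, 268.0]] [[275.1000061035156, 201.8000030517578], [290.1000061035156, 205.0], [263.6000061035156, 257.79998779296875], [249.8000030517578, 252.1999969482422]]
2 [[413.5, 222.60000610351562], [426.5, 224.89999389648438], [422.6000061035156, 277.29998779296875], [408.29998779296875, 273.8999938964844]] [[250.5, 191.8000030517578], [263.8999938964844, 196.6999969482422], [238.10000610351562, 247.8000030517578], [223.0, 243.39999389648438]]
3 [[443.79998779296875, 227.8000030517578], [457.1000061035156, 230.89999389648438], [455.70001220703125, 283.5], [440.70001220703125, 280.3999938964844]] [[225.39999389648438, 184.60000610351562], [238.8000030517578, 187.8000030517578], [213.0, 238.89999389648438], [197.8000030517578, 234.3000030517578]]
[0.5008, -0.2094, 0.0651, 0.4852, -0.2847, 0.0695, 0.4719, -0.3612, 0.0673, 3.0529]
[[ 1.2 -1.5  5.2 -0.4  7.   1.1]
 [ 0.9 -1.3  4.5 -0.5  6.   1.1]
 [ 1.  -1.4  4.  -0.4  5.8  1.2]]
spacing [0.07697387 0.07769447]
mid_up [[0.4451, 0.1914], [0.4006, 0.0509]] dir deg -107.58
mid_lo [[0.4145, 0.2057], [0.3707, 0.0577]] dir deg -106.46
mid_L [[0.4436, 0.1948], [0.4161, 0.2047]] dir deg 160.2
mid_R [[0.4004, 0.0549], [0.3734, 0.0614]] dir deg 166.47
lowL_l [[0.5395, 0.1513], [0.441, 0.1793]] dir deg 164.13
lowL_r [[0.5331, 0.1229], [0.4378, 0.1506]] dir deg 163.77
lowL_end [[0.5403, 0.147], [0.5327, 0.1183]] dir deg -104.9
lowR_l [[0.5095, 0.0642], [0.4162, 0.0921]] dir deg 163.38
lowR_r [[0.5042, 0.035], [0.4076, 0.0628]] dir deg 163.95
lowR_end [[0.512, 0.0613], [0.502, 0.0328]] dir deg -109.25
slate 0 (array([0.4522, 0.1138, 0.1194]), 43) (array([0.445 , 0.114 , 0.1182]), 11)
slate 0.01 (array([0.451 , 0.1126, 0.1186]), 43) (array([0.4571, 0.1155, 0.117 ]), 11)
```

```bash
sed -i 's/(.075,-.016,.018)\]/(.075,.016,.018)]/' meas.py; python3 meas.py | sed -n '4,8p'
cat >> h.py <<'E'
from scipy.spatial.transform import Rotation as Ro
TH=np.radians(163.7);CEN=np.array([.4512,.1135])
XS=np.array([np.cos(TH),np.sin(TH)]);YS=np.array([-XS[1],XS[0]])
def stand(x,y,z): return np.r_[CEN+x*XS+y*YS,z]
def tool(R,flip):  # R slat frame matrix; tool z=-slat z
    s=-1 if flip else 1
    return Ro.from_matrix(np.stack([-s*R[:,0],s*R[:,1],-R[:,2]],1)).as_quat()
def Rz(a): return Ro.from_euler('z',a).as_matrix()
E
cat > ik.py <<'E'
from h import *;from station import r
S,T=Cam(r.grab_frame("scene")),Cam(r.grab_frame("top"))
print("mid_a z",tri(T,(220.3,278.4),S,(437.5,252)),tri(T,(281,286),S,(384.5,228.5)))
lo=np.array([-3.06,-.37,-1.25,.18,-1.1,.23,-2.94]);hi=np.array([3.06,2.12,1.32,2.47,4.24,1.98,2.94])
f=[[0.498,-.21,.065],[.485,-.285,.067],[.472,-.36,.067]];yaw=3.05
R=Ro.from_euler('ZY',[yaw,-np.pi/6]).as_matrix()
for fl in(0,1):
    for p in f:
        for up in(0,.08):
            q=r.inverse_kinematics((np.array(p)+R[:,2]*(.009-.008+up)).tolist(),tool(R,fl).tolist())
            print("pick",fl,up,None if q is None else (np.round(q,2).tolist(),round(float(min((np.array(q)-lo).min(),(hi-np.array(q)).min())),2)))
    for n,p,a in(("mid",stand(-.045,0,.029),TH+np.pi/2),("top",stand(0,.045,.047),TH),("top",stand(0,-.045,.047),TH)):
        q=r.inverse_kinematics(p.tolist(),tool(Rz(a),fl).tolist())
        print(n,fl,np.round(p,3),None if q is None else np.round(q,2).tolist())
E
python3 ik.py
```

```text
[0.4999, -0.2016, 0.0611, 0.4842, -0.2778, 0.0662, 0.4707, -0.3549, 0.0645, 2.9847]
[[-0.2 -0.2 -0.2  0.3 -0.4 -0. ]
 [-0.1  0.  -0.6  0.2 -0.9 -0.1]
 [ 0.2 -0.1 -0.8  0.3 -0.7 -0.1]]
spacing [0.07790965 0.07831932]
mid_a z (array([0.41497213, 0.20505724, 0.03630278]), np.float64(0.005529502447420091)) (array([0.39503118, 0.05854972, 0.06066921]), np.float64(0.01685809226793499))
pick 0 0 ([0.16, 0.97, 0.24, 1.44, -0.08, 1.26, -1.27], 0.72)
pick 0 0.08 ([0.15, 0.94, 0.25, 1.28, -0.07, 1.45, -1.28], 0.53)
pick 0 0 ([0.25, 0.99, 0.27, 1.39, -0.05, 1.28, -1.18], 0.7)
pick 0 0.08 ([0.25, 0.96, 0.27, 1.22, -0.04, 1.47, -1.19], 0.51)
pick 0 0 ([0.35, 1.02, 0.29, 1.31, -0.02, 1.31, -1.09], 0.67)
pick 0 0.08 ([0.34, 0.99, 0.29, 1.14, -0.02, 1.5, -1.1], 0.48)
mid 0 [0.494 0.101 0.029] [-0.21, 0.73, -0.07, 2.06, 0.13, 0.35, -0.67]
top 0 [0.439 0.07  0.047] [-0.35, 0.66, 0.18, 2.22, -0.4, 0.29, -1.68]
top 0 [0.464 0.157 0.047] [-0.56, 0.7, 0.26, 2.1, -0.45, 0.39, -1.79]
pick 1 0 ([0.59, 1.03, -0.61, 1.43, 0.52, 1.41, 1.33], 0.57)
pick 1 0.08 ([0.57, 1.0, -0.64, 1.26, 0.5, 1.59, 1.37], 0.39)
pick 1 0 ([0.68, 1.04, -0.6, 1.37, 0.57, 1.45, 1.43], 0.53)
pick 1 0.08 ([0.65, 1.01, -0.63, 1.21, 0.54, 1.62, 1.48], 0.36)
pick 1 0 ([0.76, 1.06, -0.59, 1.29, 0.61, 1.49, 1.54], 0.49)
pick 1 0.08 ([0.72, 1.04, -0.61, 1.12, 0.59, 1.67, 1.59], 0.31)
mid 1 [0.494 0.101 0.029] [-0.62, 0.82, 0.57, 2.07, -0.91, 0.52, -2.8]
top 1 [0.439 0.07  0.047] [0.01, 0.67, -0.33, 2.21, 0.63, 0.35, 0.43]
top 1 [0.464 0.157 0.047] [-0.16, 0.7, -0.33, 2.09, 0.53, 0.43, 0.38]
```

```bash
cat > act.py <<'E'
from h import *;from station import r
SL={1:[.4999,-.2016,.0625],2:[.4842,-.2778,.066],3:[.4707,-.3549,.066]}
RP=Ro.from_euler('ZY',[2.975,-np.pi/6]).as_matrix();FL=0
def pick(i,flip=0,opening=.064):
    n=RP[:,2];p=np.array(SL[i])+n*.001;q=tool(RP,flip).tolist()
    r.set_gripper(opening)
    r.movep((p+n*.11).tolist(),q)
    r.servo_line(p.tolist(),speed=.15)
    r.set_gripper(.0)
    g=r.get_finger_gap()
    print("gap",g,"F",r.get_finger_force(),"clock",r.get_clock())
    if g<.025: return False
    r.servo_line((p+n*.04).tolist(),speed=.12)
    r.servo_line((p+n*.04+[0,0,.10]).tolist(),speed=.25)
    print("lifted gap",r.get_finger_gap(),"ft",np.round(r.get_ft_force(),2));return True
def place(p,ang,flip=0,back=.10):
    p=np.array(p)+[0,0,.001];q=tool(Rz(ang),flip).tolist()
    r.movep((p+[0,0,.07]).tolist(),q)
    r.servo_line((p+[0,0,.012]).tolist(),speed=.12)
    r.dwell(.2);f0=r.get_ft_force()[2];z=p[2]+.012
    while z>p[2]-.008:
        z-=.001;r.servo_line([p[0],p[1],z],speed=.03)
        f=r.get_ft_force()[2]-f0
        if f>2.5:break
    print("contact dz mm",round((z-p[2])*1e3,1),"f",round(f,2),"tcp",np.round(r.get_position(),4))
    r.set_gripper(.056);r.dwell(.1)
    r.servo_line([p[0],p[1],z+back],speed=.2);print("clock",r.get_clock())
def snap(n):
    o={}
    for c in("top","scene"):
        f=r.grab_frame(c);o[c]=Cam(f)
    a=o["top"].im[200:320,200:480];b=o["scene"].im[175:305,180:460]
    cv2.imwrite(f"pics/{n}.png",cv2.resize(np.vstack([a,b]),None,fx=2.3,fy=2.3,interpolation=cv2.INTER_CUBIC));return o
E
python3 - <<'E'
from act import *
print(pick(1),r.get_position());snap("p1")
E
```

```text
gap 0.03177115685616365 F 29.84697550535202 clock 4.3917
lifted gap 0.032004060337539456 ft [-0.41  0.67 -1.72]
True [ 0.51949702 -0.20465525  0.19716022]
```

View pics/p1.png

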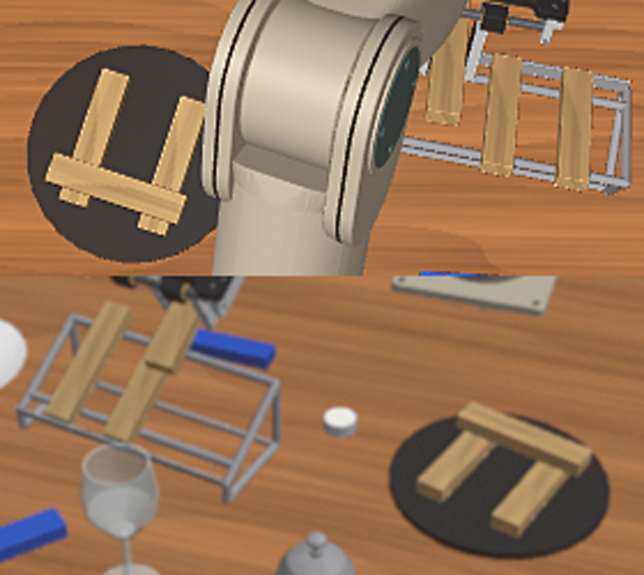

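The picture shows slat_1 held in the jaws above the rack, around (445,75) in the crop, with the other two slats undisturbed. I place it as the missing middle slat.

Run:
```python
from act import *
place(stand(-.045,0,.028),TH+np.pi/2)
p=r.get_position(); r.movep([.49,-.2,.28],tool(Rz(2.975),0).tolist())
snap("p2");print(r.get_clock())
```

```text
contact dz mm -5.0 f 3.36 tcp [0.4945 0.1009 0.0243]
clock 13.1667
14.55
```

View pics/p2.png

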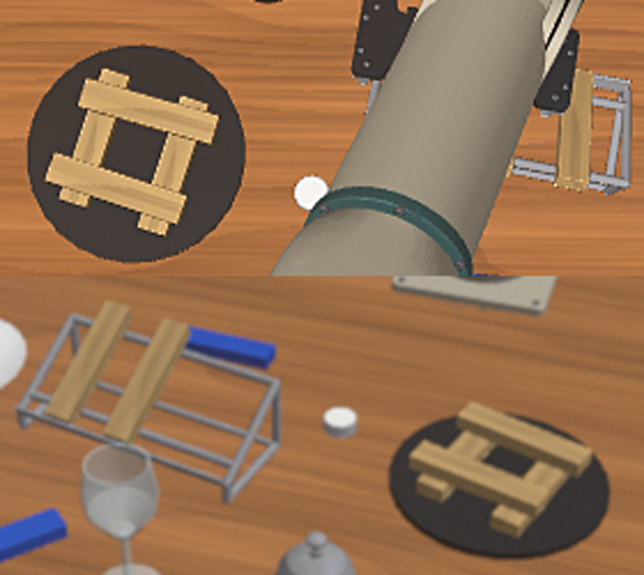

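The new slat lies flat but looks a few mm off along its length. I measure it against mid_a.

```bash
cat > chk.py <<'E'
from h import *;from station import r
T=Cam(r.grab_frame("top"));c=np.vstack([k for k,_ in quads(beech(T.im),20)])
def slat(x,y,z,along,name):
    """edges of a slat near nominal stand pose; outer edges (image left/up) on top plane, others on bottom plane"""
    a=np.array(along,float);b=np.array([-a[1],a[0]]);o=[]
    for u,l,w in((a,.075,.016),(b,.016,.075)):
        for s in(1,-1):
            d=u@np.stack([XS,YS]);zz=z+.018 if (np.array([x,y])@np.stack([XS,YS])+CEN-T.C[:2]+0)@d*s>0 else z
            m=np.array([x,y])+s*u*l;v=b if u is a else a
            pa,pb=[T.px(stand(*(m+k*w*v),zz)) for k in(-1,1)]
            try:
                e=edge(c,pa,pb,cen=T.px(stand(x,y,z+.018)),tol=4,inset=.2)
                mp=(pa+pb)/2;mp=e[0]+((mp-e[0])@e[1])*e[1]
                w0=T.at(mp,zz)[:2]-CEN;o.append((w0@np.stack([XS,YS]).T)@u-np.array([x,y])@u)
                if u is b:
                    P=[T.at(e[0]+((q-e[0])@e[1])*e[1],zz)[:2] for q in(pa,pb)];dd=P[1]-P[0];o.append(np.degrees(np.arctan2(dd@YS,dd@XS)))
            except Exception as ex:o.append(np.nan)
    print(name,"len ends mm",np.round(np.array(o[:2])*1e3,1),"-> off",round((o[0]+o[1])*500,1),"| width",np.round([o[2]*1e3,o[4]*1e3],1),"-> off",round((o[2]+o[4])*500,1),"ang",np.round([o[3],o[5]],1))
if __name__=="__main__":
    slat(.045,0,.028,(0,1),"mid_a");slat(-.045,0,.028,(0,1),"mid_new")
    import sys
    if len(sys.argv)>1:
        slat(0,.045,.046,(1,0),"top+");slat(0,-.045,.046,(1,0),"top-")
E
python3 chk.py
```

```text
Traceback (most recent call last):
  File "chk.py", line 20, in <module>
    slat(.045,0,.028,(0,1),"mid_a");slat(-.045,0,.028,(0,1),"mid_new")
    ~~~~^^^^^^^^^^^^^^^^^^^^^^^^^^^
  File "chk.py", line 18, in slat
    print(name,"len ends mm",np.round(np.array(o[:2])*1e3,1),"-> off",round((o[0]+o[1])*500,1),"| width",np.round([o[2]*1e3,o[4]*1e3],1),"-> off",round((o[2]+o[4])*500,1),"ang",np.round([o[3],o[5]],1))
                                                                                                                                                                                                ~^^^
IndexError: list index out of range
```

```bash
sed -i 's/RETR_EXTERNAL/RETR_LIST/' h.py; sed -i 's/except Exception as ex:o.append(np.nan)/except Exception as ex:o+=[np.nan]*(2 if u is b else 1)/' chk.py; python3 chk.py
```

```text
mid_a len ends mm [ 71.2 -76.8] -> off -2.8 | width [ 15.7 -16.3] -> off -0.3 ang [88.8 89.3]
mid_new len ends mm [ 78.3 -69.7] -> off 4.3 | width [ 15.  -16.3] -> off -0.6 ang [93.8 90. ]
```

The new slat sits about 4–7 mm too far along +y of the slate. That matches the 5 mm contact depth, so the rack is about 7 mm higher than I measured. I shift this slat by −5.3 mm and correct the pick heights for the other two.

```bash
sed -i 's/^SL=.*/SL={2:[.4834,-.2778,.0695],3:[.4690,-.3540,.0695]}/' act.py
python3 - <<'E'
from act import *
q=tool(Rz(TH+np.pi/2),0).tolist();a=stand(-.045,0,.0255);b=stand(-.0445,-.0053,.0255)
r.movep((a+[0,0,.07]).tolist(),q);r.servo_line(a.tolist(),speed=.15)
r.set_gripper(0);print(r.get_finger_gap())
r.servo_line((a+[0,0,.005]).tolist(),speed=.1);r.servo_line((b+[0,0,.005]).tolist(),speed=.05)
z=b[2]+.003;f0=r.get_ft_force()[2]
while z>.021:
    z-=.001;r.servo_line([b[0],b[1],z],speed=.03);f=r.get_ft_force()[2]-f0
    if f>2.5:break
print(z,f);r.set_gripper(.056);r.servo_line((b+[0,0,.1]).tolist(),speed=.25)
n=RP[:,2];r.movep((np.array(SL[2])+n*.16).tolist(),tool(RP,0).tolist())
print(r.get_clock());snap("p3")
E
python3 chk.py
```

```text
0.031858521458668645
0.025499999999999995 6.995497804794439
21.0083
mid_a len ends mm [ 71.  -76.8] -> off -2.9 | width [ 15.7 -16.1] -> off -0.2 ang [88.8 88.7]
mid_new len ends mm [ 73.2 -74.5] -> off -0.7 | width [ 15.  -17.4] -> off -1.2 ang [91.4 90.9]
```

```bash
python3 - <<'E'
from act import *
if pick(2):
    place(stand(0,.045,.046),TH)
    n=RP[:,2];r.movep((np.array(SL[3])+n*.16).tolist(),tool(RP,0).tolist())
snap("p4");print(r.get_clock())
E
python3 chk.py 1
```

```text
gap 0.031780030878520535 F 29.783484935760498 clock 23.3333
lifted gap 0.03164190351166175 ft [ 0.62 -0.37 -1.9 ]
contact dz mm -1.0 f 12.64 tcp [0.4387 0.0703 0.0468]
clock 31.1667
32.9417
mid_a len ends mm [ 71.  -76.8] -> off -2.9 | width [ 15.8 -16.1] -> off -0.1 ang [89.3 88.7]
mid_new len ends mm [ 73.2 -74.5] -> off -0.7 | width [ 14.5 -17.3] -> off -1.4 ang [89.9 90.8]
top+ len ends mm [ 77.7 -77.3] -> off 0.2 | width [ 18.4 -12.9] -> off 2.7 ang [-1.9  1.5]
top- len ends mm [ 73.9 -71.3] -> off 1.3 | width [ 20.1 -12.1] -> off 4.0 ang [0.5 8.3]
```

View pics/p4.png

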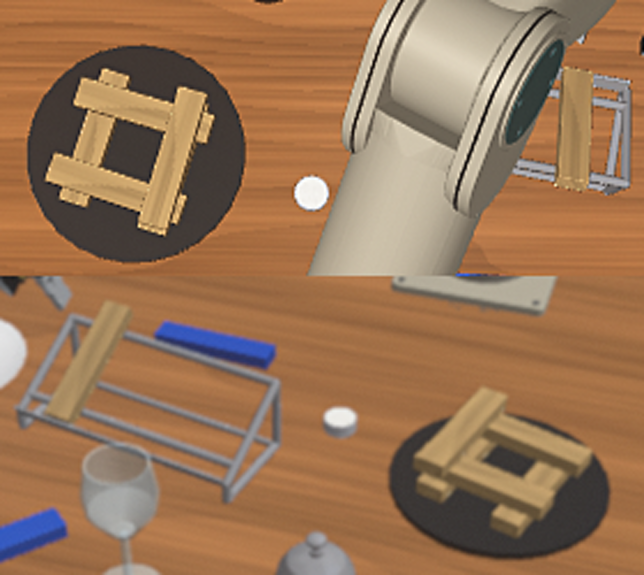

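The top slat rests on the image-right bottom slat, around (172,160) in the crop. I zoom in to check its lateral alignment and straightness.

Run:
```python
from h import *;from station import r
T=Cam(r.grab_frame("top"));k=7;x0,y0=212,222
im=cv2.resize(T.im[y0:y0+85,x0:x0+85],None,fx=k,fy=k,interpolation=cv2.INTER_CUBIC)
for (y,z,col) in((.045,.064,(255,0,0)),(.045,.028,(0,0,255)),(-.045,.028,(0,255,0))):
    for s in(.016,-.016):
        a,b=[((T.px(stand(x,y+s,z))-[x0,y0]+.5)*k).astype(int) for x in(-.075,.075)]
        cv2.line(im,tuple(map(int,a)),tuple(map(int,b)),col,1)
cv2.imwrite("pics/z4.png",im)
```

```text
(no output)
```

View pics/z4.png

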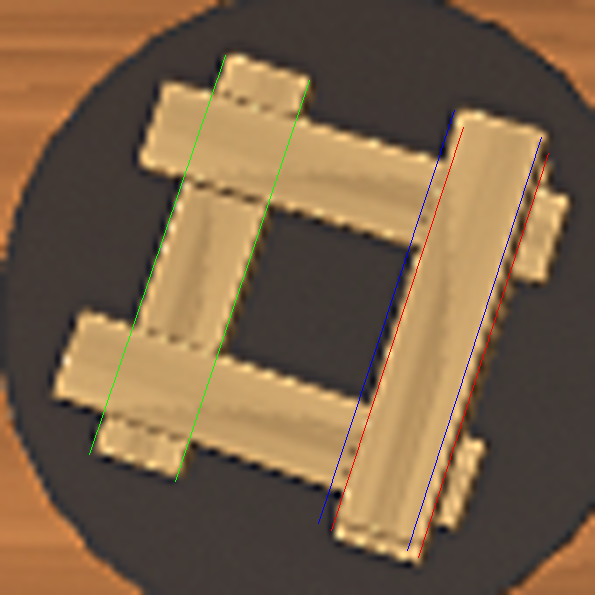

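The zoom shows the top slat flat on both middle slats. It is about 2.5 mm towards +y of nominal and parallel to within about 1°. That looks like a camera-to-robot bias, so I compensate for it with the last slat.

```bash
python3 - <<'E'
from act import *
if pick(3):
    place(stand(0,-.0473,.0455),TH)
    r.movep([.56,-.13,.22],tool(Rz(TH),0).tolist())
o=snap("p5");print(r.get_clock())
T,S=o["top"],o["scene"]
a=cv2.resize(T.im[150:220,280:350],None,fx=4,fy=4,interpolation=cv2.INTER_CUBIC);b=cv2.resize(S.im[270:340,285:355],None,fx=4,fy=4,interpolation=cv2.INTER_CUBIC)
c=cv2.resize(T.im[222:307,212:297],(280,280),interpolation=cv2.INTER_CUBIC);d=cv2.resize(S.im[215:300,345:450],(346,280),interpolation=cv2.INTER_CUBIC)[:, :280]
cv2.imwrite("pics/z5.png",np.vstack([np.hstack([a,b]),np.hstack([c,d])]))
E
python3 chk.py 1
```

```text
gap 0.03182489540897077 F 29.772107899188995 clock 35.2167
lifted gap 0.03188430128215615 ft [-0.3  -0.61 -1.39]
contact dz mm -1.0 f 13.42 tcp [0.4647 0.159  0.0465]
clock 43.5667
44.8583
mid_a len ends mm [  nan -76.8] -> off nan | width [13.8  3.2] -> off 8.5 ang [ 92.9 153. ]
mid_new len ends mm [  nan -74.5] -> off nan | width [ 15.8 -16.9] -> off -0.6 ang [88.4 91. ]
top+ len ends mm [  nan -76.4] -> off nan | width [ nan -15.] -> off nan ang [ nan -7.1]
top- len ends mm [ 72.2 -77.9] -> off -2.9 | width [ 19.7 -17.4] -> off 1.2 ang [-1.1  7.8]
```

View pics/z5.png

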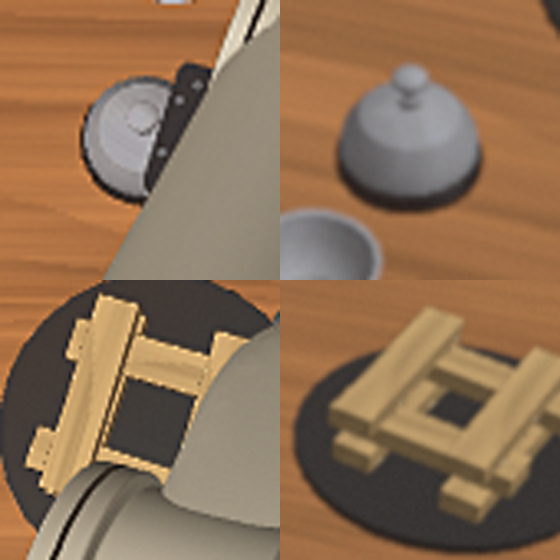

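The bell crop puts the plunger head at top (315,179) and scene (317.5,287). The stand crop shows both top slats lying flat over the bottom slats, within about 3 mm. Now I triangulate the plunger and press it.

```bash
python3 - <<'E'
from act import *
T,S=Cam(r.grab_frame("top")),Cam(r.grab_frame("scene"))
P,e=tri(T,(314.9,178.9),S,(317.4,286.8));A=T.at((314.9,178.9),.0685);B=S.at((317.4,286.8),.0685);print(P,e,A,B)
b=A[:2]*.6+B[:2]*.4;q=tool(Rz(TH),0).tolist()
r.set_gripper(0);r.movep([b[0],b[1],.13],q)
r.servo_line([b[0],b[1],.085],speed=.15);f0=r.get_ft_force()[2];z=.085;log=[]
while z>.066:
    z-=.0015;r.servo_line([b[0],b[1],z],speed=.04);f=r.get_ft_force()[2]-f0;log.append((round(z,4),round(f,1)))
    if f>9:break
print(log);r.dwell(.15);print(r.get_position(),r.get_ft_force()[2]-f0)
r.servo_line([b[0],b[1],.13],speed=.15);print(r.get_clock())
r.movej([1.081,.628,.038,1.517,-.027,.996,-.02]);print(r.get_clock())
o=snap("p6");T,S=o["top"],o["scene"]
c=cv2.resize(T.im[222:307,212:297],(400,400),interpolation=cv2.INTER_CUBIC);d=cv2.resize(S.im[220:300,350:430+0],(400,400),interpolation=cv2.INTER_CUBIC)
cv2.imwrite("pics/z6.png",np.hstack([c,d]))
E
python3 chk.py 1
```

```text
[ 0.6627622  -0.02620152  0.06681606] 0.0011311869533790304 [ 0.66245179 -0.02680125  0.0685    ] [ 0.66442291 -0.02509476  0.0685    ]
[(0.0835, np.float64(-0.4)), (0.082, np.float64(-0.7)), (0.0805, np.float64(-0.5)), (0.079, np.float64(1.0)), (0.0775, np.float64(1.8)), (0.076, np.float64(2.1)), (0.0745, np.float64(2.2)), (0.073, np.float64(3.0)), (0.0715, np.float64(3.6)), (0.07, np.float64(11.2))]
[ 0.66347722 -0.02610433  0.0713491 ] 10.885234606077477
50.325
52.8
mid_a len ends mm [ 71.  -76.8] -> off -2.9 | width [ 15.9 -16.1] -> off -0.1 ang [88.5 88.7]
mid_new len ends mm [ 73.2 -74.5] -> off -0.7 | width [ 16.1 -17.3] -> off -0.6 ang [85.4 90.8]
top+ len ends mm [ 78.  -77.3] -> off 0.4 | width [ 18.7 -12.9] -> off 2.9 ang [-2.5  1.5]
top- len ends mm [ 74.2 -77.9] -> off -1.8 | width [ 20.1 -17.2] -> off 1.5 ang [0.5 6.9]
```

View pics/z6.png

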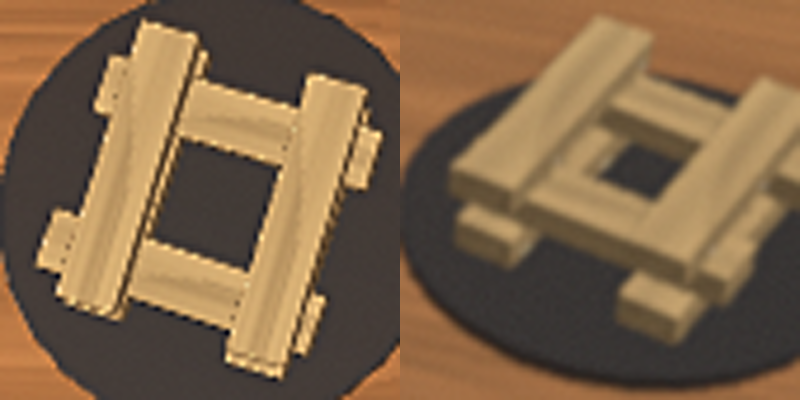

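The final crop shows the stand complete, with both top slats flat and square over the bottom ones. The plunger went down 8 mm to its stop at 11 N and was released. The arm is clear, so I hand in.

```bash
python3 -c "
from station import r
print(r.get_clock(),r.close_job())"
```

```text
the job is handed in; nothing more can be done
52.95 None
```

The stand is complete, with all slats flat and within about 3 mm of their places by the camera; the bell was then pressed to its stop and released, and the job was handed in at 53 s.

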